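# Make headroom under the dish rack

## Task

The space under the steel dish rack has to be low so that ladles can hang there. First take the ribbed glass out from under the rack and stand it upright on the square tray with the other two glasses; then push the tall carton over, near its top, so that it comes to lie on its broad side roughly lengthwise beneath the rack towards where the glass stood. Leave everything else standing where it is.

Things in the scene. Friction and masses are not known exactly. Their poses are not given: they have to be found in the camera images.
- rack: Fixed steel dish rack, 440 mm long. Origin on the counter; y runs along its length from its middle, x to its back, z up. Roof of 8 mm rods at x = -25 (front) to +100 mm. Stands only on two 12 mm posts at x = +100, y = -220 and +220 mm, with 12 mm feet on the counter from there to x = -20 mm; front open. Three plates on edge on top near the ends, up to 485 mm high, x = -20 to +130 mm.
- rack_front (a point): Middle of the rack's front roof rod, 330 mm above the counter, 25 mm ahead (-x) of the rack's origin. The roof bars an upright gripper from what stands beneath: come in from the front with the tool tilted, 27 to 35 degrees from vertical.
- carton: Tall closed cardboard carton under the rack, about 115 mm from its middle, left or right by draw. 110 (its x) x 90 (its y) x 200 mm tall (z), 0.25 to 0.5 kg, too wide to grip. Origin at the centre of its underside; y roughly along the rack. To be tipped about its bottom edge nearest the rack's middle; passes balance when leaned about 24 degrees, then falls by itself.
- carton_mid (a point): Centre of the carton's bulk, 100 mm above its underside along its z. The carton is smooth card (friction about 0.5 on the counter): push above 140 mm or it may slide. As it leans, the pushed face also rises, about 9 mm for each 0.1 rad: let the push rise with it, or rubbery fingers hold it down.
- glass: The ribbed drinking glass under the rack, near the other end from the carton, where the carton would fall. Open top, 115 mm tall, 54 mm across at the foot and 62 mm at the rim, about 0.18 kg. Origin at the centre of its underside, z up when standing.
- tray: Fixed square steel tray 220 by 220 mm on the counter, left or right of the rack by draw; floor 4 mm above the counter, rim 4 mm thick and 12 mm high. Origin at the centre of its underside, x and y along its edges. The half on its -x side is empty.
- glass2: Another glass of the same kind, standing on the +x half of the tray; origin at the centre of its underside. Bystander.
- glass3: Third glass of the same kind, standing on the +x half of the tray; origin at the centre of its underside. Bystander.
- saucepan: Steel saucepan, 160 mm across, 85 mm high, handle reaching 250 mm from its centre along its own +x (away from the robot); origin at the centre of its underside. Stands on the side opposite the tray. Bystander.
- sugar_pot: Closed glass sugar pot with steel lid, 80 mm across, 96 mm high, in front of the rack; origin at the centre of its underside. Bystander.
- spice_tin: Flat round steel tin, 93 mm across, 50 mm high, in front of the rack; origin at the centre of its underside. Bystander.
Mind the look-alikes: they are no part of the job. Leave any black or red look-alike of the glass alone. Leave any green look-alike of the carton alone.

How it is judged:
By the outcome, as a careful person would: the job done as asked, in the order asked, and still so for the second after the job is handed in, with the robot touching nothing.
It also fails if it takes over 61 s, if anything falls off the work surface, if the arm or the gripper's body presses on something with over 40 N, if the wrist force passes 120 N, or if a joint passes its speed limit or range.

## Robot

A 7-joint arm with a two-finger parallel gripper is mounted at the origin on the work surface. World frame = base frame: x ahead of the robot, y to its left, z up, the work surface at z = 0. Lengths are in m, angles in rad, forces in N, time in s.
With the tool pointing down it reaches from about 0.4 to 0.85 m from the base axis. Payload 10.4 kg.
Tool frame: the origin (TCP) lies at the very end of the fingers, on their centre line; the grasp point (between the pads) lies manip.hold_point_z behind it (manip.hold_point_z is the distance from the TCP to the grasp point, in m); z points along the fingers, y is the direction in which the jaws open and shut (so a half turn about z gives the same grasp; the last joint's range is limited). The gripper opens to 85 mm and grips with 20 to 120 N. Pads are 22 mm wide; open, the fingers measure 114 mm over their backs; the gripper's body (76 mm by 85 mm) begins 54 mm behind the grasp point. The pads swing forward as they close: fully open they stand 13 mm farther back than shut.
Start: joints at [-1.296, 0.332, -0.065, 1.46, 0.022, 1.35, -0.088], TCP at [0.183, 0.598, 0.231] pointing down, gripper open.
Joint ranges: [-2.6, 2.6], [-0.5, 2.12], [-1.47, 1.34], [0.16, 2.42], [-1.27, 4.41], [0.06, 2.06], [-2.6, 2.6]. Speed limits (rad/s): [2.22, 2.22, 2.79, 2.79, 3.14, 3.14, 3.14].

## Interface

Orientations are given as a unit quaternion [x, y, z, w].
In Python, from workcell import manip gives the robot as it stands.
- The arm moves only by the tool jog_arm, never from a script. Its arguments are lists of equal length, an entry for each row: "translation": the shift along the world's x, y, z in mm, a list of three; "turn": the turn about the world's z in degrees. In form: {"translation": [[x, y, z], ...], "turn": [turn, ...]}. A call has 1 to 12 rows; each row is the pose to reach, as a shift and turn from the pose measured when the call began; what a row does not reach only later rows make up. A row lasts 1/12 s, in which the tool goes at most 41.7 mm and 7.16 degrees, less where a joint would pass 70% of its speed; a pose out of reach is approached as far as the arm can. A call with a gripper value outside its range is refused whole. "grip" is the finger opening in mm, from 0 to 85.4, set as the call begins (left out, the last holds). The fingers move at their own pace and stop on an object; "grip_force" is the grip in N (left out, the last holds). Time passes only in rows, so rows that repeat a pose let the fingers close. It gives the time, the measured TCP pose, the force and the opening at its end, in the units of the state.
- manip.get_obs(): the state, without advancing time (a new reading comes with each control period).
- manip.camera(name): name is "scene" or "top" or "wrist"; returns a dict with "frame" (420x560x3 uint8, red, green, blue), "mtx" (3x3 intrinsics, pixels), "k1" (the pictures are not rectified: a ray, as slopes to the right and down, at radius r is drawn at 1 + k1 r^2 times it, then the intrinsics apply), "pose" (4x4, takes a point from camera to world coordinates). Camera axes: x right, y down, z forward; pixel columns grow to the right and rows downward; lengths in m; the calibration is good to about 2 mm. A picture is of the moment at which its call begins. There is no depth.
- manip.hand_in(): hands the job in, once; it reports no verdict.
Trained networks look in a picture, given as the dict that the camera call returned (one of the last four; its "shot" number tells which), for a name from the list of things; names that differ only in an ending like _2 or _b are one class to them, and where a whole thing is asked for, a point or a joint stands for the part that bears it (a point fixed in the world has none). Each returns a list of dicts, best first, with "confidence" (0 to 1); they miss things now and then, are a little off and sometimes report something else, mostly with a low value. They report only what shows in the picture. A call takes as long as a camera call. They do not tell look-alikes from the thing itself.
- manip.outline_of(picture, label): "mask" (420x560 bool, what is visible of it) and "extent" ([left, top, right, bottom] in pixels, round what is visible of it).
- manip.pinpoint(picture, label): "at" ([column, row] in pixels: a listed point, or the origin of a listed thing).
The state is a dict: "clock": time; "joint_pos": joint angles; "joint_velocities": joint speeds; "tau": joint torques, N m; "position": TCP position; "ee_rot": TCP orientation; "ft_force": force on the tool from outside, world axes, zero at the start; "torque": the same for the moment, N m; "grip_width": opening from 0.0 (shut) to 1.0 (fully open).
Only numpy, scipy, OpenCV 4.12 (cv2) and the standard library are available. Lean on these libraries where they do the work, as an engineer would, in place of code of your own. Each camera call takes 0.05 s, during which the arm holds its last target. There are 200 camera calls.

## Working session

There is one attempt and no reset: what is moved stays moved. The work goes in short steps, Python scripts to look and compute and a tool call to move; the robot and the scene stay as the last step left them, time stands still between calls to the robot, and variables do not carry over. Pictures are saved under pics/ and viewed, about 8 in all and at most 12, crops included, and the job is handed in when it is done.

Besides the shell and the picture viewer there is one more tool, called after ">>>" as a command line: name --pt "numbers of a row" for each row, then --argument value for the rest. jog_arm: Moves the arm, as the interface text tells. Its arguments: {"type":"object","properties":{"translation":{"type":"array"},"turn":{"type":"array"},"grip":{"type":"number"},"grip_force":{"type":"number"}},"required":["translation","turn"]}

```bash
ls; mkdir -p pics; cat > h.py <<'E'
import numpy as np, cv2
from workcell import manip
from scipy.spatial.transform import Rotation as R
def ray(p,px):
    m=p["mtx"];k=p["k1"];x=np.array([(px[0]-m[0,2])/m[0,0],(px[1]-m[1,2])/m[1,1]])
    u=x.copy()
    for _ in range(20): u=x/(1+k*(u@u))
    T=np.array(p["pose"]);d=T[:3,:3]@np.array([u[0],u[1],1]);return T[:3,3],d
def onz(p,px,z):
    o,d=ray(p,px);return o+d*(z-o[2])/d[2]
def proj(p,P):
    T=np.linalg.inv(np.array(p["pose"]));c=T[:3,:3]@np.array(P)+T[:3,3];u=c[:2]/c[2];u=u*(1+p["k1"]*(u@u));m=p["mtx"]
    return np.array([m[0,0]*u[0]+m[0,2],m[1,1]*u[1]+m[1,2]])
def tri(a,b): # list of (pic,px)
    A=np.zeros((3,3));v=np.zeros(3)
    for p,px in (a,b):
        o,d=ray(p,px);d/=np.linalg.norm(d);M=np.eye(3)-np.outer(d,d);A+=M;v+=M@o
    return np.linalg.solve(A,v)
def save(p,n): cv2.imwrite(f"pics/{n}.png",cv2.cvtColor(p["frame"],cv2.COLOR_RGB2BGR))
def st():
    o=manip.get_obs();r=R.from_quat(o["ee_rot"]).as_matrix()
    print("t",round(o["clock"],2),"p",np.round(o["position"],4),"z",np.round(r[:,2],3),"y",np.round(r[:,1],3),"F",np.round(o["ft_force"],1),"g",round(o["grip_width"],3));return o
E
cat > a.py <<'E'
from h import *
o=st();print(manip.hold_point_z,[x for x in dir(manip) if x[0]!='_'])
P={n:manip.camera(n) for n in("scene","top")}
for n,p in P.items():
    save(p,n+"1");print(n,np.round(p["pose"],3).tolist())
    for l in "rack rack_front carton carton_mid glass tray glass2 saucepan sugar_pot spice_tin".split():
        for d in manip.pinpoint(p,l)[:5]:
            z=.33 if l=="rack_front" else .1 if l=="carton_mid" else .004 if l=='glass2' else 0
            print(l,np.round(d["at"]),round(d["confidence"],2),np.round(onz(p,d["at"],z),3))
I=np.hstack([cv2.cvtColor(P[n]["frame"],cv2.COLOR_RGB2BGR) for n in P])
E
python3 a.py
```

```text
pics
t 0.0 p [0.1833 0.5971 0.2305] z [-0.    -0.001 -1.   ] y [ 0.293  0.956 -0.001] F [ 0.1  0.1 -0.4] g 0.999
0.0187 ['MotionError', 'camera', 'get_obs', 'hand_in', 'hold_point_z', 'outline_of', 'pinpoint']
scene [[-0.004, 0.805, -0.594, 1.361], [1.0, 0.009, 0.005, -0.003], [0.009, -0.594, -0.805, 1.299], [0.0, 0.0, 0.0, 1.0]]
rack_front [272. 202.] 0.82 [ 0.617 -0.017  0.33 ]
carton [314. 274.] 0.96 [0.664 0.12  0.   ]
carton [349. 201.] 0.92 [0.358 0.263 0.   ]
carton_mid [309. 255.] 0.77 [0.65  0.097 0.1  ]
carton_mid [355. 185.] 0.68 [0.365 0.268 0.1  ]
glass [170. 267.] 0.78 [ 0.643 -0.36   0.   ]
glass [195. 308.] 0.78 [ 0.789 -0.258  0.   ]
glass [241. 268.] 0.73 [ 0.644 -0.12   0.   ]
glass [134. 268.] 0.73 [ 0.647 -0.483  0.   ]
glass [276. 234.] 0.66 [ 0.504 -0.008  0.   ]
tray [161. 251.] 0.82 [ 0.58  -0.399  0.   ]
tray [312. 258.] 0.69 [ 0.603  0.115 -0.   ]
tray [132. 262.] 0.53 [ 0.627 -0.492 -0.   ]
tray [242. 204.] 0.46 [ 0.375 -0.131  0.   ]
glass2 [170. 267.] 0.78 [ 0.645 -0.359  0.004]
glass2 [195. 308.] 0.78 [ 0.791 -0.258  0.004]
glass2 [241. 268.] 0.73 [ 0.6
[... 850 characters left out ...]
 ]
glass [287. 244.] 0.77 [0.506 0.019 0.   ]
glass [333. 203.] 0.69 [ 0.638 -0.126  0.   ]
glass [442. 203.] 0.58 [ 0.642 -0.479  0.   ]
glass [367. 157.] 0.54 [ 0.79  -0.237  0.   ]
tray [420. 221.] 0.59 [ 0.582 -0.407  0.   ]
glass2 [409. 205.] 0.91 [ 0.634 -0.369  0.004]
glass2 [287. 244.] 0.77 [0.505 0.019 0.004]
glass2 [333. 203.] 0.69 [ 0.637 -0.125  0.004]
glass2 [442. 203.] 0.58 [ 0.642 -0.478  0.004]
glass2 [367. 157.] 0.54 [ 0.789 -0.236  0.004]
saucepan [162. 232.] 0.67 [0.537 0.421 0.   ]
sugar_pot [256. 275.] 0.71 [0.406 0.117 0.   ]
spice_tin [336. 287.] 0.97 [ 0.371 -0.136  0.   ]
spice_tin [263. 197.] 0.64 [0.655 0.097 0.   ]
spice_tin [298. 193.] 0.26 [ 0.668 -0.013  0.   ]
```

View pics/scene1.png

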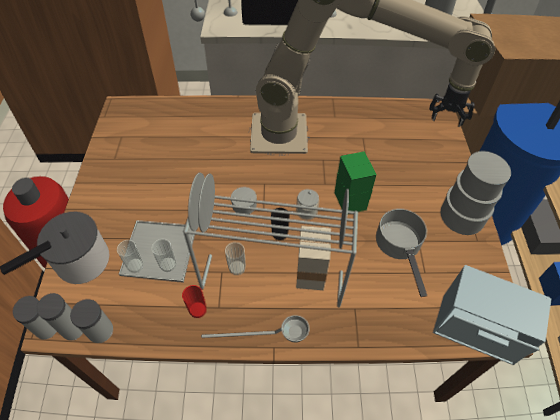

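View pics/top1.png

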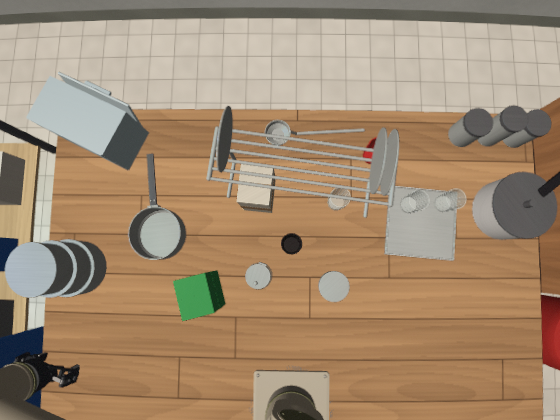

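Scene: the white carton is at (312,258) in the scene picture. The ribbed clear glass under the rack is at (236,258). The black look-alike is at (281,224) in front of the rack, the red one at (195,300) behind it, and the green carton at (355,182). The tray is at (157,250). I'll raise the arm and swing to the front, turning the jaws along y.

>>> jog_arm --pt "0 0 120" --pt "0 0 120" --pt "0 0 120" --pt "210 -280 320" --pt "210 -280 320" --pt "210 -280 320" --pt "210 -280 320" --pt "210 -280 320" --pt "210 -280 320" --pt "210 -280 320" --pt "210 -280 320" --pt "210 -280 320" --turn '[0,0,0,17,17,17,17,17,17,17,17,17]'

```text
clock: 2.1
position: [0.3793, 0.3352, 0.5388]
ee_rot: [0.001, 1.0, 0.0, 0.0]
ft_force: [0.2, 0.7, -0.5]
grip_width: 0.999
```

>>> jog_arm --pt "60 -400 50" --pt "60 -400 50" --pt "60 -400 50" --pt "60 -400 50" --pt "60 -400 50" --pt "60 -400 50" --pt "60 -400 50" --pt "60 -400 50" --pt "60 -400 50" --pt "60 -400 50" --pt "60 -400 50" --turn '[0,0,0,0,0,0,0,0,0,0,0]'

```text
clock: 3.02
position: [0.4386, -0.0718, 0.59]
ee_rot: [0.005, 1.0, -0.0, 0.001]
ft_force: [-0.7, 0.2, -0.1]
grip_width: 0.995
```

```bash
cat > m.py <<'E'
from h import *
st()
p=manip.camera("scene");t=manip.camera("top")
# refine: rack points, glasses by extents
for l in ["carton","glass"]:
    for q,n in((p,"s"),(t,"t")):
        for d in manip.outline_of(q,l)[:6]: print(l,n,np.round(d["extent"]),round(d["confidence"],2))
rf=[manip.pinpoint(q,"rack_front")[0]["at"] for q in(p,t)]
print("rf tri",tri((p,rf[0]),(t,rf[1])))
E
python3 m.py
```

```text
t 3.02 p [ 0.4386 -0.0718  0.59  ] z [ 0.003 -0.    -1.   ] y [ 0.011  1.    -0.   ] F [-0.7  0.2 -0.1] g 0.995
carton s [296. 228. 332. 290.] 0.9
carton s [337. 154. 376. 214.] 0.8
carton t [237. 165. 275. 214.] 0.66
carton t [176. 270. 225. 320.] 0.61
glass s [180. 287. 205. 316.] 0.76
glass s [227. 243. 247. 273.] 0.69
glass s [151. 240. 174. 273.] 0.64
glass s [269. 206. 289. 244.] 0.53
glass t [403. 187. 429. 212.] 0.82
glass t [434. 188. 469. 210.] 0.62
glass t [277. 233. 301. 259.] 0.57
glass t [326. 189. 347. 210.] 0.55
rf tri [ 0.61703899 -0.00668042  0.32407649]
```

>>> jog_arm --pt "400 0 0" --pt "400 0 0" --pt "400 0 0" --pt "400 0 0" --pt "400 0 0" --pt "400 0 0" --pt "400 0 0" --pt "400 0 0" --pt "400 0 0" --pt "400 0 0" --turn '[0,0,0,0,0,0,0,0,0,0]'

```text
clock: 4.25
position: [0.7307, -0.0575, 0.5012]
ee_rot: [-0.001, 1.0, -0.001, 0.019]
ft_force: [-0.0, 0.4, 0.2]
grip_width: 1.003
```

```bash
python3 -c "
from h import *
o=st();print(np.round(o['joint_pos'],3))"
```

```text
t 4.25 p [ 0.7307 -0.0575  0.5012] z [ 0.038 -0.002 -0.999] y [-0.002  1.    -0.002] F [-0.   0.4  0.2] g 1.003
[-0.063  0.729  0.371  0.333 -0.285  2.058  1.647]
```

>>> jog_arm --pt "0 0 300" --pt "0 0 300" --pt "0 0 300" --pt "0 0 300" --pt "0 0 300" --pt "0 0 300" --turn '[0,0,0,0,0,0]'

```text
clock: 4.75
position: [0.6573, -0.0512, 0.5766]
ee_rot: [-0.002, 0.999, -0.002, 0.043]
ft_force: [0.8, -0.2, -0.9]
grip_width: 1.003
```

```bash
python3 -c "
from h import *
o=st();print(np.round(o['joint_pos'],3))"
```

```text
t 4.75 p [ 0.6573 -0.0512  0.5766] z [ 0.086 -0.005 -0.996] y [-0.003  1.    -0.005] F [ 0.8 -0.2 -0.9] g 1.003
[-0.117  0.514  0.339  0.5   -0.197  2.058  1.647]
```

>>> jog_arm --pt "250 0 500" --pt "250 0 500" --pt "250 0 500" --pt "250 0 500" --pt "250 0 500" --pt "250 0 500" --turn '[0,0,0,0,0,0]'

```text
clock: 5.25
position: [0.6621, -0.0448, 0.596]
ee_rot: [-0.002, 0.998, -0.004, 0.066]
ft_force: [0.2, 0.1, -0.2]
grip_width: 0.997
```

>>> jog_arm --pt "0 0 800" --pt "0 0 800" --pt "0 0 800" --pt "0 0 800" --pt "0 0 800" --pt "0 0 800" --turn '[0,0,0,0,0,0]'

```text
clock: 5.75
position: [0.5931, -0.0402, 0.6489]
ee_rot: [-0.002, 0.996, -0.005, 0.089]
ft_force: [0.0, 0.2, 0.5]
grip_width: 0.999
```

```bash
python3 -c "
from h import *
o=st();print(np.round(o['joint_pos'],3))"
```

```text
t 5.75 p [ 0.5931 -0.0402  0.6489] z [ 0.177 -0.01  -0.984] y [-0.003  1.    -0.011] F [0.  0.2 0.5] g 0.999
[-0.215  0.342  0.403  0.582 -0.169  2.058  1.637]
```

>>> jog_arm --pt "300 0 300" --pt "300 0 300" --pt "300 0 300" --turn '[0,0,0]'

```text
clock: 6.0
position: [0.6416, -0.0378, 0.6491]
ee_rot: [-0.002, 0.994, -0.007, 0.111]
ft_force: [0.2, -0.5, -0.5]
grip_width: 1.005
```

>>> jog_arm --pt "300 0 300" --pt "300 0 300" --pt "300 0 300" --turn '[0,0,0]'

```text
clock: 6.25
position: [0.6786, -0.0354, 0.6477]
ee_rot: [-0.002, 0.991, -0.008, 0.131]
ft_force: [0.6, 0.4, 0.5]
grip_width: 1.001
```

>>> jog_arm --pt "300 0 300" --pt "300 0 300" --pt "300 0 300" --turn '[0,0,0]'

```text
clock: 6.5
position: [0.7056, -0.0329, 0.6468]
ee_rot: [-0.002, 0.989, -0.009, 0.15]
ft_force: [0.4, 0.1, 0.2]
grip_width: 1.0
```

>>> jog_arm --pt "300 0 300" --pt "300 0 300" --pt "300 0 300" --turn '[0,0,0]'

```text
clock: 6.75
position: [0.7123, -0.0361, 0.648]
ee_rot: [0.0, 0.987, -0.007, 0.158]
ft_force: [0.4, -0.5, 0.3]
grip_width: 1.003
```

```bash
python3 -c "
from h import *
o=st();print(np.round(o['joint_pos'],3))"
```

```text
t 6.75 p [ 0.7123 -0.0361  0.648 ] z [ 0.312 -0.013 -0.95 ] y [ 0.002  1.    -0.013] F [ 0.4 -0.5  0.3] g 1.003
[-0.121  0.677  1.084  0.165 -0.942  2.058  1.65 ]
```

>>> jog_arm --pt "-100 0 400" --pt "-100 0 400" --pt "-100 0 400" --turn '[0,0,0]'

```text
clock: 7.0
position: [0.6793, -0.0416, 0.6782]
ee_rot: [0.005, 0.986, -0.009, 0.167]
ft_force: [0.1, -1.6, 0.1]
grip_width: 0.997
```

>>> jog_arm --pt "0 0 400" --pt "0 0 400" --pt "0 0 400" --turn '[0,0,0]'

```text
clock: 7.25
position: [0.6375, -0.0367, 0.7177]
ee_rot: [0.005, 0.982, -0.01, 0.186]
ft_force: [-0.4, -1.4, 0.6]
grip_width: 0.996
```

>>> jog_arm --pt "0 0 400" --pt "0 0 400" --pt "0 0 400" --turn '[0,0,0]'

```text
clock: 7.5
position: [0.6036, -0.0351, 0.7503]
ee_rot: [0.005, 0.978, -0.011, 0.207]
ft_force: [-0.6, 0.0, -0.2]
grip_width: 1.002
```

>>> jog_arm --pt "0 0 400" --pt "0 0 400" --pt "0 0 400" --turn '[0,0,0]'

```text
clock: 7.75
position: [0.5746, -0.0338, 0.7789]
ee_rot: [0.005, 0.973, -0.012, 0.229]
ft_force: [-0.7, 0.5, 0.7]
grip_width: 1.001
```

```bash
python3 -c "
from h import *
o=st();print(np.round(o['joint_pos'],3))"
```

```text
t 7.75 p [ 0.5746 -0.0338  0.7789] z [ 0.445 -0.027 -0.895] y [ 0.016  1.    -0.022] F [-0.7  0.5  0.7] g 1.001
[-0.233  0.323  0.534  0.322 -0.275  2.058  1.612]
```

>>> jog_arm --pt "0 0 400" --pt "0 0 400" --pt "0 0 400" --turn '[0,0,0]'

```text
clock: 8.0
position: [0.55, -0.0325, 0.8043]
ee_rot: [0.005, 0.968, -0.014, 0.251]
ft_force: [-0.2, 0.5, 0.5]
grip_width: 0.999
```

>>> jog_arm --pt "0 0 400" --pt "0 0 400" --turn '[0,0]'

```text
clock: 8.17
position: [0.5357, -0.0315, 0.8243]
ee_rot: [0.005, 0.963, -0.015, 0.27]
ft_force: [0.1, -0.0, -0.3]
grip_width: 0.998
```

```bash
cat > c.py <<'E'
from h import *
o=st();print(np.round(o['joint_pos'],3))
s=manip.camera("scene");t=manip.camera("top")
def ext(q,box):
    for l in ("glass","carton"):
        for d in manip.outline_of(q,l):
            e=d["extent"]
            if box[0]<(e[0]+e[2])/2<box[1] and box[2]<(e[1]+e[3])/2<box[3]: print(l,np.round(e),round(d["confidence"],2))
from scipy.optimize import least_squares
def cyl(x,y,z0=0,n=24):
    a=np.linspace(0,2*np.pi,n);return [[x+r*np.cos(b),y+r*np.sin(b),z0+z] for z,r in((0,.027),(.115,.031)) for b in a]
for nm,g,bx in(("s glass",(.64,-.12),None),):
    for q,n in((s,"s"),(t,"t")):
        P=np.array([proj(q,X) for X in cyl(*g)]);print(nm,n,"predicted",np.round([*P.min(0),*P.max(0)]))
ext(s,(220,340,210,300));ext(t,(230,350,150,220))
I=np.vstack([cv2.resize(s["frame"][190:320,110:340],(800,452)[0:2] if 0 else (530,300)),cv2.resize(t["frame"][145:270,210:430],(530,300))])
cv2.imwrite("pics/crop.png",cv2.cvtColor(I,cv2.COLOR_RGB2BGR))
E
python3 c.py
```

```text
t 8.17 p [ 0.5357 -0.0315  0.8243] z [ 0.52  -0.031 -0.853] y [ 0.018  1.    -0.025] F [ 0.1 -0.  -0.3] g 0.998
[-0.302  0.254  0.609  0.308 -0.277  2.058  1.611]
s glass s predicted [229. 241. 250. 275.]
s glass t predicted [322. 186. 346. 210.]
glass [268. 210. 288. 241.] 0.81
glass [226. 243. 246. 273.] 0.58
carton [298. 228. 335. 292.] 0.65
glass [325. 189. 351. 211.] 0.74
carton [236. 166. 275. 214.] 0.64
```

View pics/crop.png

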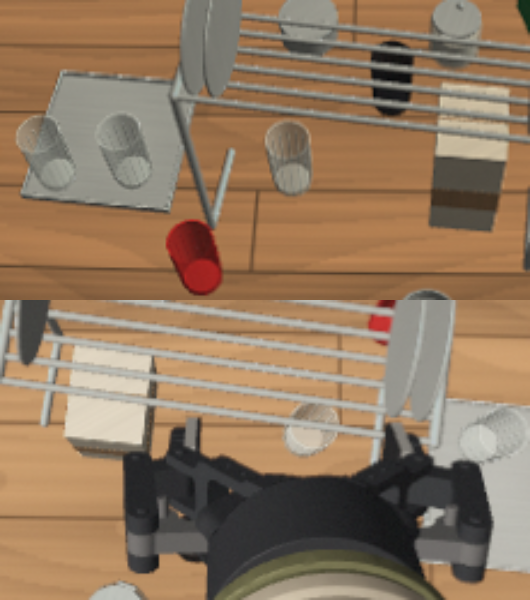

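The crop confirms the target: the clear ribbed glass at crop (288,158), which is scene (235,258). The black and red ones are look-alikes. I put the glass at about (0.637, -0.130). The tool is now tilted 31 degrees, so I'll descend in front of it.

>>> jog_arm --pt "-90 -100 -470" --pt "-90 -100 -470" --pt "-90 -100 -470" --pt "-90 -100 -470" --pt "-90 -100 -470" --pt "-90 -100 -470" --pt "-90 -100 -470" --pt "-90 -100 -470" --pt "-90 -100 -470" --pt "-90 -100 -470" --pt "-90 -100 -470" --pt "-90 -100 -470" --turn '[0,0,0,0,0,0,0,0,0,0,0,0]'

```text
clock: 9.47
position: [0.4626, -0.1119, 0.4401]
ee_rot: [0.004, 0.963, -0.014, 0.268]
ft_force: [0.9, 0.6, 1.1]
grip_width: 1.0
```

```bash
cat > w.py <<'E'
from h import *
import sys
o=st();print(np.round(o['joint_pos'],3))
w=manip.camera("wrist");save(w,sys.argv[1])
for d in manip.outline_of(w,"glass"): print(np.round(d["extent"]),round(d["confidence"],2))
for d in manip.pinpoint(w,"glass"): print(np.round(d["at"]),round(d["confidence"],2),np.round(onz(w,d["at"],0),4))
for d in manip.pinpoint(w,"carton"): print("c",np.round(d["at"]),round(d["confidence"],2),np.round(onz(w,d["at"],0),4))
for d in manip.pinpoint(w,"rack_front"): print("rf",np.round(d["at"]),round(d["confidence"],2),np.round(onz(w,d["at"],.33),4))
E
python3 w.py w1
```

```text
t 9.47 p [ 0.4626 -0.1119  0.4401] z [ 0.515 -0.03  -0.856] y [ 0.015  1.    -0.025] F [0.9 0.6 1.1] g 1.0
[-0.296 -0.496  0.295  1.874  0.179  1.203  1.548]
[251.  78. 292. 153.] 0.93
[359.   3. 424.  66.] 0.77
[ 86.  75. 149. 148.] 0.7
[  9.  77.  86. 149.] 0.67
[196. 149. 238. 214.] 0.59
[65. 91.] 0.94 [ 0.643  -0.4829  0.    ]
[135.  88.] 0.86 [ 0.6367 -0.3656  0.    ]
[274.  92.] 0.72 [ 0.6435 -0.1356  0.    ]
[222. 159.] 0.71 [ 0.7929 -0.2437  0.    ]
[98. 54.] 0.52 [ 0.5797 -0.4022  0.    ]
c [422. 100.] 0.64 [0.6587 0.1089 0.    ]
rf [388. 256.] 0.78 [ 0.6199 -0.0116  0.33  ]
```

>>> jog_arm --pt "30 -21 -200" --pt "30 -21 -200" --pt "30 -21 -200" --pt "30 -21 -200" --pt "30 -21 -200" --pt "30 -21 -200" --pt "65 -21 -385" --pt "65 -21 -385" --pt "65 -21 -385" --pt "65 -21 -385" --pt "65 -21 -385" --pt "65 -21 -385" --turn '[0,0,0,0,0,0,0,0,0,0,0,0]'

```text
clock: 10.72
position: [0.5335, -0.1295, 0.0619]
ee_rot: [0.001, 0.963, -0.014, 0.27]
ft_force: [0.7, 1.3, 0.8]
grip_width: 1.004
```

```bash
python3 w.py w2
```

```text
t 10.72 p [ 0.5335 -0.1295  0.0619] z [ 0.521 -0.027 -0.853] y [ 0.009  1.    -0.027] F [0.7 1.3 0.8] g 1.004
[-0.51   0.054  0.74   2.334 -0.506  0.255  2.246]
[501. 100. 560. 286.] 0.9
[163. 330. 204. 404.] 0.84
[225. 255. 320. 390.] 0.64
[  0. 257.  20. 318.] 0.57
[  0. 179.  91. 312.] 0.32
[179. 337.] 0.93 [ 0.7908 -0.2465  0.    ]
[276. 269.] 0.72 [ 0.6374 -0.1351  0.    ]
```

View pics/w2.png

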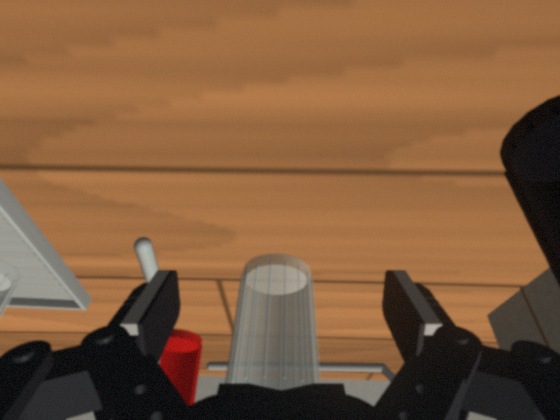

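View: the glass base is at (276,270), between the fingers at columns 180 and 385. Moving in.

>>> jog_arm --pt "40 -4 -5" --pt "75 -4 -10" --pt "95 -4 -12" --pt "114 -4 -12" --pt "114 -4 -12" --pt "114 -4 -12" --turn '[0,0,0,0,0,0]'

```text
clock: 11.47
position: [0.6482, -0.1345, 0.0532]
ee_rot: [0.002, 0.962, -0.014, 0.272]
ft_force: [-0.3, 0.3, 0.0]
grip_width: 1.0
```

>>> jog_arm --pt "0 0 0" --pt "0 0 0" --pt "0 0 0" --pt "0 0 0" --pt "0 0 0" --pt "0 0 0" --pt "0 0 0" --pt "0 0 0" --turn '[0,0,0,0,0,0,0,0]' --grip 40 --grip_force 30

```text
clock: 12.13
position: [0.6493, -0.1342, 0.0555]
ee_rot: [0.002, 0.962, -0.013, 0.274]
ft_force: [-3.4, 1.0, 11.1]
grip_width: 0.676
```

```bash
python3 w.py w3
```

```text
t 12.13 p [ 0.6493 -0.1342  0.0555] z [ 0.527 -0.026 -0.85 ] y [ 0.011  1.    -0.024] F [-3.4  1.  11.1] g 0.676
[-0.383  0.341  0.621  2.071 -0.86   0.334  2.48 ]
[112. 281. 173. 420.] 0.94
[198. 138. 363. 397.] 0.75
[ 50.  94. 136. 390.] 0.36
[153. 296.] 0.85 [ 0.7923 -0.2473  0.    ]
[280. 176.] 0.75 [ 0.6436 -0.1358  0.    ]
```

>>> jog_arm --pt "0 0 30" --pt "0 0 30" --pt "-30 0 35" --pt "-70 0 40" --pt "-110 0 40" --pt "-120 0 40" --pt "-120 0 40" --turn '[0,0,0,0,0,0,0]'

```text
clock: 12.97
position: [0.5252, -0.1335, 0.094]
ee_rot: [0.002, 0.962, -0.012, 0.273]
ft_force: [-0.0, 0.5, -1.9]
grip_width: 0.678
```

```bash
python3 w.py w4
```

```text
t 12.97 p [ 0.5252 -0.1335  0.094 ] z [ 0.525 -0.023 -0.851] y [ 0.01   1.    -0.021] F [-0.   0.5 -1.9] g 0.678
[-0.671 -0.09   0.895  2.334 -0.104  0.322  1.898]
[  0. 222.  48. 347.] 0.81
[195. 139. 361. 396.] 0.79
[478.  68. 560. 300.] 0.66
[278. 176.] 0.95 [ 0.5585 -0.1372  0.    ]
[ 11. 238.] 0.91 [ 0.6382 -0.37    0.    ]
c [553. 259.] 0.73 [0.6608 0.1061 0.    ]
```

>>> jog_arm --pt "0 -40 0" --pt "2 -80 0" --pt "4 -120 0" --pt "6 -160 0" --pt "8 -200 0" --pt "9 -240 0" --pt "9 -265 0" --pt "9 -265 0" --pt "9 -265 0" --pt "9 -265 0" --turn '[-3,-6,-9,-12,-15,-18,-20,-20,-20,-20]'

```text
clock: 14.05
position: [0.539, -0.3999, 0.095]
ee_rot: [0.169, 0.947, -0.061, 0.267]
ft_force: [0.7, 0.8, -2.1]
grip_width: 0.68
```

```bash
python3 w.py w5; python3 - <<'E'
from h import *
s=manip.camera("scene");t=manip.camera("top")
for q,n in((s,"s"),(t,"t")):
    m=manip.outline_of(q,"tray")
    if m:
        c=cv2.convexHull(np.argwhere(m[0]["mask"])[:,::-1].astype(np.float32));b=cv2.approxPolyDP(c,5,True)[:,0]
        print(n,m[0]["confidence"],[np.round(onz(q,x,.01),3).tolist() for x in b])
    save(q,n+"2")
E
```

```text
t 14.05 p [ 0.539  -0.3999  0.095 ] z [ 0.485 -0.205 -0.85 ] y [ 0.353  0.935 -0.025] F [ 0.7  0.8 -2.1] g 0.68
[-0.089  0.333  0.825  2.026 -0.889  0.481  2.58 ]
[483. 268. 560. 395.] 0.85
[199. 142. 364. 395.] 0.77
[340. 196. 440. 392.] 0.74
[208. 241. 214. 259.] 0.63
[279. 176.] 0.9 [ 0.5703 -0.4143  0.    ]
[512. 284.] 0.81 [ 0.7912 -0.2496  0.    ]
[364. 221.] 0.75 [ 0.64   -0.3681  0.    ]
s 0.63 [[0.525, -0.297, 0.01], [0.699, -0.31, 0.01], [0.675, -0.525, 0.01], [0.464, -0.504, 0.01], [0.475, -0.35, 0.01]]
t 0.73 [[0.682, -0.484, 0.01], [0.615, -0.52, 0.01], [0.503, -0.51, 0.01], [0.468, -0.391, 0.01], [0.476, -0.292, 0.01], [0.619, -0.294, 0.01], [0.693, -0.325, 0.01]]
```

View pics/s2.png

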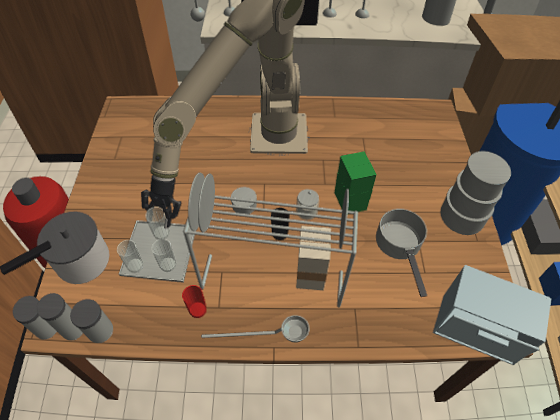

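View: the gripper holds the glass over the near, empty half of the tray at scene (155,222), with glass2 and glass3 behind it. Lowering now, with a slight turn back because J7 is near its limit.

>>> jog_arm --pt "-5 -3 -10" --pt "-5 -3 -20" --pt "-5 -3 -28" --pt "-5 -3 -33" --pt "-5 -3 -33" --pt "-5 -3 -33" --turn '[2,4,6,6,6,6]'

```text
clock: 15.0
position: [0.5332, -0.4025, 0.0624]
ee_rot: [0.12, 0.954, -0.046, 0.271]
ft_force: [0.3, -0.5, -2.3]
grip_width: 0.674
```

```bash
python3 -c "
from h import *
o=st();print(np.round(o['joint_pos'],3))"
```

```text
t 15.0 p [ 0.5332 -0.4025  0.0624] z [ 0.506 -0.152 -0.849] y [ 0.253  0.967 -0.023] F [ 0.3 -0.5 -2.3] g 0.674
[ 0.551  0.314  0.146  2.005 -0.702  0.385  2.598]
```

>>> jog_arm --pt "0 0 -2" --pt "0 0 -4" --turn '[2,4]'

```text
clock: 15.17
position: [0.5346, -0.4018, 0.0595]
ee_rot: [0.085, 0.958, -0.037, 0.273]
ft_force: [-0.9, 2.1, 6.0]
grip_width: 0.678
```

```bash
python3 -c "
from h import *
o=st();print(np.round(o['joint_pos'],3))"
```

```text
t 15.17 p [ 0.5346 -0.4018  0.0595] z [ 0.516 -0.117 -0.849] y [ 0.183  0.983 -0.024] F [-0.9  2.1  6. ] g 0.678
[ 0.796  0.335 -0.106  1.977 -0.591  0.389  2.598]
```

>>> jog_arm --pt "0 0 0" --pt "0 0 0" --pt "0 0 0" --pt "0 0 0" --pt "0 0 0" --pt "0 0 0" --turn '[0,0,0,0,0,0]' --grip 85

```text
clock: 15.67
position: [0.5353, -0.4008, 0.0594]
ee_rot: [0.085, 0.958, -0.037, 0.272]
ft_force: [1.1, -0.5, 0.7]
grip_width: 0.997
```

>>> jog_arm --pt "-15 3 10" --pt "-35 8 35" --pt "-50 11 65" --pt "-65 15 100" --pt "-80 18 130" --pt "-95 20 160" --pt "-110 20 190" --pt "-110 20 230" --pt "-110 20 270" --pt "-110 20 300" --pt "-110 20 300" --turn '[0,0,0,0,0,0,0,0,0,0,0]'

```text
clock: 16.58
position: [0.4269, -0.3817, 0.3677]
ee_rot: [0.083, 0.957, -0.04, 0.277]
ft_force: [0.3, -0.4, -0.1]
grip_width: 0.993
```

```bash
python3 - <<'E'
from h import *
o=st();print(np.round(o['joint_pos'],3))
for n in("scene","top"):
    q=manip.camera(n);save(q,n[0]+"3")
    for d in manip.outline_of(q,"glass"): print(n,np.round(d["extent"]),round(d["confidence"],2))
    for l in("glass","carton","carton_mid"):
        for d in manip.pinpoint(q,l): print(l,np.round(onz(q,d["at"],.1 if l[-1]=="d" else 0),3),round(d["confidence"],2))
E
```

```text
t 16.58 p [ 0.4269 -0.3817  0.3677] z [ 0.523 -0.122 -0.844] y [ 0.182  0.983 -0.03 ] F [ 0.3 -0.4 -0.1] g 0.993
[ 0.884 -0.154 -0.046  1.815 -0.374  1.031  2.354]
scene [150. 239. 177. 274.] 0.88
scene [179. 286. 208. 316.] 0.74
scene [268. 212. 290. 242.] 0.67
scene [146. 213. 171. 238.] 0.63
scene [116. 242. 145. 270.] 0.57
glass [ 0.538 -0.397  0.   ] 0.94
glass [ 0.494 -0.007 -0.   ] 0.75
glass [ 0.792 -0.258  0.   ] 0.72
glass [ 0.632 -0.478 -0.   ] 0.65
glass [ 0.641 -0.371  0.   ] 0.6
carton [0.364 0.261 0.   ] 0.84
carton [0.665 0.11  0.   ] 0.62
carton_mid [0.351 0.267 0.1  ] 0.69
carton_mid [0.656 0.105 0.1  ] 0.6
carton_mid [ 0.701 -0.441  0.1  ] 0.19
top [409. 229. 443. 247.] 0.78
top [280. 231. 301. 258.] 0.76
top [436. 187. 466. 214.] 0.62
top [360. 136. 377. 160.] 0.54
glass [ 0.534 -0.405  0.   ] 0.94
glass [0.513 0.009 0.   ] 0.79
glass [ 0.628 -0.36   0.   ] 0.68
glass [ 0.373 -0.134  0.   ] 0.68
glass [ 0.794 -0.245  0.   ] 0.67
glass [ 0.636 -0.485  0.   ] 0.64
carton [ 0.527 -0.398  0.   ] 0.74
carton [0.664 0.097 0.   ] 0.68
carton [0.353 0.266 0.   ] 0.68
carton [0.412 0.101 0.   ] 0.33
carton_mid [0.349 0.276 0.1  ] 0.63
carton_mid [0.671 0.111 0.1  ] 0.58
```

View pics/s3.png

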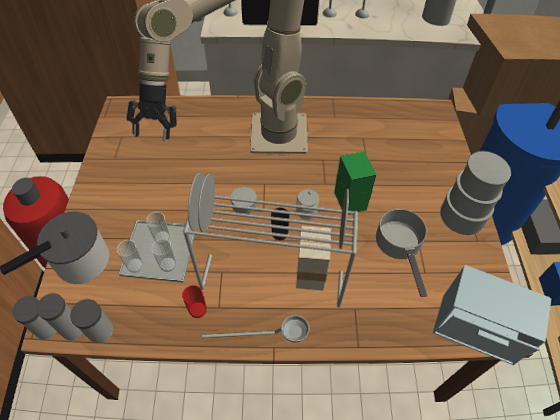

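The glass stands on the tray at scene (157,227), with the other two glasses untouched. Next I'll shut the gripper and swing to the +y side for the carton.

>>> jog_arm --pt "40 40 0" --pt "70 75 0" --pt "70 110 0" --pt "70 150 0" --pt "70 190 0" --pt "70 230 0" --pt "70 270 0" --pt "70 310 0" --pt "70 350 0" --pt "70 390 0" --pt "70 430 0" --pt "70 470 0" --turn '[0,0,1,2,3,4,5,6,6,6,6,6]' --grip 0

```text
clock: 18.08
position: [0.4947, 0.0914, 0.3584]
ee_rot: [0.034, 0.961, -0.022, 0.274]
ft_force: [1.0, 0.5, 0.1]
grip_width: 0.0
```

```bash
python3 w.py w6
```

```text
t 18.08 p [0.4947 0.0914 0.3584] z [ 0.525 -0.061 -0.849] y [ 0.078  0.997 -0.024] F [1.  0.5 0.1] g 0.0
[ 0.649 -0.473 -0.777  1.954 -0.215  0.992  1.406]
[ 70. 172. 126. 241.] 0.89
[163.   2. 240.  79.] 0.7
[  0. 111.   6. 126.] 0.5
[110. 183.] 0.95 [ 0.7982 -0.2524  0.    ]
[307. 110.] 0.15 [0.663  0.1096 0.    ]
c [306. 110.] 0.72 [0.6613 0.1077 0.    ]
rf [168. 319.] 0.82 [ 0.6151 -0.0063  0.33  ]
```

View pics/w6.png

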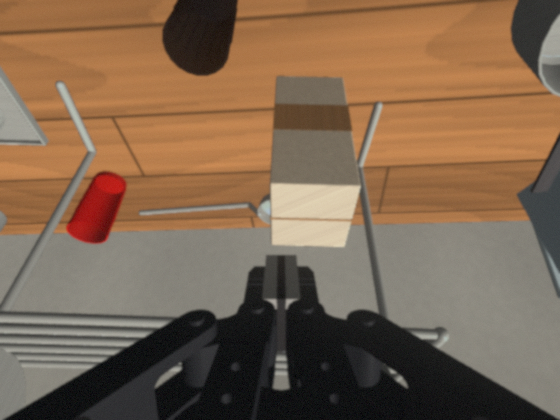

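```bash
python3 - <<'E'
from h import *
w=manip.camera("wrist")
for px,z in (((275,77),0),((343,79),0),((271,183),.2),((360,186),.2),((346,247),.2),((272,245),.2),((380,104),.006),((58,84),.006)): print(px,np.round(onz(w,px,z),4))
E
```

```text
(275, 77) [0.607  0.0645 0.    ]
(343, 79) [0.616  0.1557 0.    ]
(271, 183) [0.6028 0.0676 0.2   ]
(360, 186) [0.6117 0.1541 0.2   ]
(346, 247) [0.7203 0.1474 0.2   ]
(272, 245) [0.7121 0.058  0.2   ]
(380, 104) [0.6546 0.2089 0.006 ]
(58, 84) [ 0.5968 -0.231   0.006 ]
```

>>> jog_arm --pt "5 40 -10" --pt "8 75 -30" --pt "10 104 -60" --pt "15 104 -100" --pt "20 104 -135" --pt "28 104 -165" --pt "35 104 -200" --pt "35 104 -200" --pt "35 104 -203" --pt "35 104 -203" --turn '[0,0,0,0,0,0,0,0,0,0]'

```text
clock: 19.22
position: [0.5167, 0.1816, 0.1665]
ee_rot: [0.036, 0.96, -0.019, 0.276]
ft_force: [1.1, -0.5, 0.2]
grip_width: -0.002
```

```bash
python3 w.py w7
```

```text
t 19.22 p [0.5167 0.1816 0.1665] z [ 0.528 -0.056 -0.847] y [ 0.079  0.997 -0.017] F [ 1.1 -0.5  0.2] g -0.002
[ 1.114 -0.499 -1.467  2.126 -0.37   0.593  1.289]
[  0.  37.  91. 221.] 0.94
[  0. 264.  18. 311.] 0.61
[51. 78.] 0.83 [0.5083 0.0053 0.    ]
c [225. 202.] 0.77 [0.6601 0.1072 0.    ]
```

View pics/w7.png

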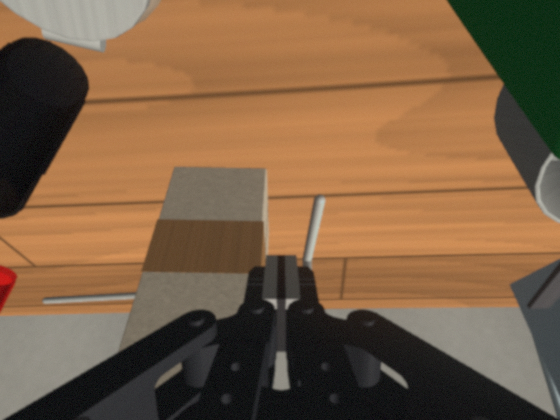

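View: the carton fills (125–268,168–350) to the left of the finger tips at (282,260). The gap on its right side is clear and the foot is at (320,200). Moving in beside it.

>>> jog_arm --pt "10 12 0" --pt "40 14 -5" --pt "75 14 -10" --pt "105 12 -12" --pt "130 10 -13" --pt "130 10 -13" --pt "130 10 -13" --turn '[0,0,0,0,0,0,0]'

```text
clock: 20.05
position: [0.5638, 0.161, 0.2066]
ee_rot: [0.031, 0.958, -0.011, 0.283]
ft_force: [-0.3, -0.1, -0.7]
grip_width: 0.004
```

```bash
python3 w.py w8; python3 -c "
from h import *
save(manip.camera('scene'),'s4')"
```

```text
t 20.05 p [0.5638 0.161  0.2066] z [ 0.543 -0.038 -0.839] y [ 0.065  0.998 -0.003] F [-0.3 -0.1 -0.7] g 0.004
[ 1.26  -0.499 -1.468  2.029 -0.474  0.646  1.477]
[  1.   2.  93. 112.] 0.87
[  1. 220.  19. 261.] 0.79
c [236. 140.] 0.59 [0.6616 0.1081 0.    ]
```

View pics/s4.png

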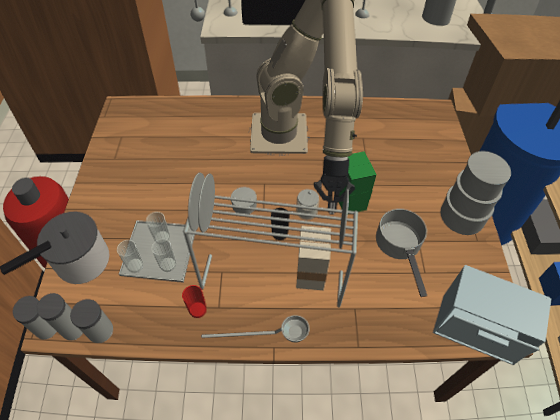

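The arm is jammed against its J2 and J3 limits because the elbow is on the wrong side. Nothing has been touched. I'll back out and loop to -y retracted, then return extended, to free J3.

>>> jog_arm --pt "-30 5 10" --pt "-45 0 50" --pt "-55 -15 90" --pt "-65 -40 130" --pt "-65 -70 160" --pt "-65 -100 170" --pt "-65 -140 180" --pt "-65 -180 180" --pt "-65 -220 180" --pt "-65 -260 180" --pt "-65 -300 180" --pt "-65 -340 180" --turn '[0,0,0,0,0,0,0,0,0,0,0,0]'

```text
clock: 21.35
position: [0.4972, -0.1776, 0.3846]
ee_rot: [0.03, 0.959, -0.011, 0.282]
ft_force: [0.2, 0.9, 0.9]
grip_width: -0.002
```

```bash
python3 -c "
from h import *
o=st();print(np.round(o['joint_pos'],3))"
```

```text
t 21.35 p [ 0.4972 -0.1776  0.3846] z [ 0.541 -0.038 -0.84 ] y [ 0.064  0.998 -0.004] F [0.2 0.9 0.9] g -0.002
[ 0.715 -0.309 -0.273  1.899 -0.325  1.016  2.038]
```

>>> jog_arm --pt "-10 -40 0" --pt "-20 -80 0" --pt "-30 -120 0" --pt "-40 -160 0" --pt "-50 -200 0" --pt "-60 -235 10" --pt "-60 -235 50" --pt "-60 -235 90" --pt "-45 -235 130" --pt "-20 -235 170" --pt "0 -235 210" --pt "0 -235 230" --turn '[0,0,0,0,0,0,0,0,0,0,0,0]'

```text
clock: 22.35
position: [0.5002, -0.4109, 0.616]
ee_rot: [0.029, 0.959, -0.01, 0.283]
ft_force: [0.9, -0.5, 0.3]
grip_width: -0.003
```

```bash
python3 -c "
from h import *
o=st();print(np.round(o['joint_pos'],3))"
```

```text
t 22.35 p [ 0.5002 -0.4109  0.616 ] z [ 0.541 -0.036 -0.84 ] y [ 0.061  0.998 -0.003] F [ 0.9 -0.5  0.3] g -0.003
[ 0.77   0.13   0.052  1.018 -0.387  1.555  2.249]
```

>>> jog_arm --pt "20 40 0" --pt "40 80 0" --pt "60 120 0" --pt "75 160 0" --pt "85 200 0" --pt "90 240 0" --pt "95 280 0" --pt "100 320 0" --pt "100 360 0" --pt "100 400 0" --pt "100 440 0" --pt "100 480 0" --turn '[0,0,0,0,0,0,0,0,0,0,0,0]'

```text
clock: 23.35
position: [0.5997, 0.0699, 0.6158]
ee_rot: [0.029, 0.959, -0.01, 0.283]
ft_force: [1.2, -0.7, -1.0]
grip_width: -0.0
```

```bash
python3 -c "
from h import *
o=st();print(np.round(o['joint_pos'],3))"
```

```text
t 23.35 p [0.5997 0.0699 0.6158] z [ 0.541 -0.036 -0.84 ] y [ 0.061  0.998 -0.003] F [ 1.2 -0.7 -1. ] g -0.0
[ 0.232 -0.044 -0.498  1.195  0.161  1.44   1.263]
```

>>> jog_arm --pt "20 40 0" --pt "30 80 0" --pt "30 120 0" --pt "30 160 0" --pt "30 200 0" --pt "30 240 -10" --pt "30 280 -20" --pt "20 310 -40" --pt "0 330 -75" --pt "-20 330 -110" --pt "-40 330 -150" --pt "-60 330 -180" --turn '[0,0,0,0,0,0,0,0,0,0,0,0]'

```text
clock: 24.35
position: [0.5385, 0.4, 0.4322]
ee_rot: [0.029, 0.959, -0.01, 0.282]
ft_force: [-0.2, 1.5, 1.0]
grip_width: -0.001
```

```bash
python3 -c "
from h import *
o=st();print(np.round(o['joint_pos'],3))"
```

```text
t 24.35 p [0.5385 0.4    0.4322] z [ 0.54  -0.036 -0.841] y [ 0.061  0.998 -0.004] F [-0.2  1.5  1. ] g -0.001
[-0.29   0.183 -0.763  1.387  0.643  1.369  0.432]
```

>>> jog_arm --pt "-5 0 -40" --pt "-10 0 -80" --pt "-15 0 -120" --pt "-20 0 -160" --pt "-20 -15 -195" --pt "-20 -45 -220" --pt "-20 -80 -240" --pt "-18 -120 -255" --pt "-15 -155 -262" --pt "-12 -185 -270" --pt "-10 -202 -275" --pt "-10 -202 -277" --turn '[0,0,0,0,0,0,0,0,0,0,0,0]'

```text
clock: 25.35
position: [0.5283, 0.193, 0.1536]
ee_rot: [0.031, 0.959, -0.012, 0.281]
ft_force: [0.3, -0.8, 0.3]
grip_width: -0.003
```

```bash
python3 -c "
from h import *
o=st();print(np.round(o['joint_pos'],3))"
```

```text
t 25.35 p [0.5283 0.193  0.1536] z [ 0.538 -0.041 -0.842] y [ 0.066  0.998 -0.006] F [ 0.3 -0.8  0.3] g -0.003
[-2.500e-02 -2.000e-03 -6.200e-01  2.143e+00  6.270e-01  6.510e-01
  4.220e-01]
```

>>> jog_arm --pt "30 0 0" --pt "65 0 0" --pt "95 -2 0" --pt "120 -3 0" --pt "120 -3 0" --pt "120 -3 0" --turn '[0,0,0,0,0,0]'

```text
clock: 25.85
position: [0.6483, 0.191, 0.1526]
ee_rot: [0.031, 0.959, -0.012, 0.28]
ft_force: [-0.6, 0.7, -0.4]
grip_width: 0.005
```

```bash
python3 w.py w9
```

```text
t 25.85 p [0.6483 0.191  0.1526] z [ 0.536 -0.04  -0.843] y [ 0.066  0.998 -0.005] F [-0.6  0.7 -0.4] g 0.005
[-0.002  0.245 -0.558  1.899  0.739  0.671  0.483]
c [179. 106.] 0.61 [0.6629 0.1113 0.    ]
```

View pics/w9.png

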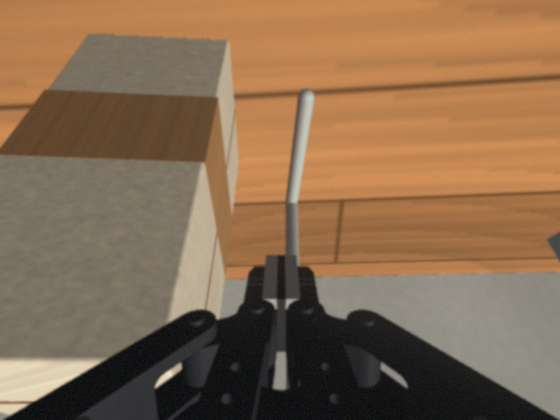

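View: the carton's +y face edge runs from (230,40) to (210,290). The finger tips at (282,260) are clear of it. Pushing now, slightly higher and rising as it leans.

>>> jog_arm --pt "0 -4 15" --pt "0 -12 15" --pt "-1 -22 15" --pt "-2 -32 18" --pt "-3 -42 22" --pt "-4 -50 25" --pt "-5 -58 29" --pt "-6 -66 33" --turn '[0,0,0,0,0,0,0,0]'

```text
clock: 26.77
position: [0.6412, 0.1234, 0.1868]
ee_rot: [0.031, 0.959, -0.013, 0.281]
ft_force: [0.3, -0.1, -0.2]
grip_width: -0.002
```

```bash
python3 w.py w10; python3 -c "
from h import *
save(manip.camera('scene'),'s5');save(manip.camera('top'),'t5')
a=cv2.imread('pics/s5.png')[180:320,200:400];b=cv2.imread('pics/w10.png')
cv2.imwrite('pics/c5.png',np.vstack([cv2.resize(a,(440,300)),cv2.resize(b,(440,300))]))"
```

```text
t 26.77 p [0.6412 0.1234 0.1868] z [ 0.539 -0.041 -0.842] y [ 0.066  0.998 -0.007] F [ 0.3 -0.1 -0.2] g -0.002
[ 0.145  0.132 -0.563  1.939  0.551  0.64   0.739]
c [261.  91.] 0.61 [0.669  0.1038 0.    ]
```

View pics/c5.png

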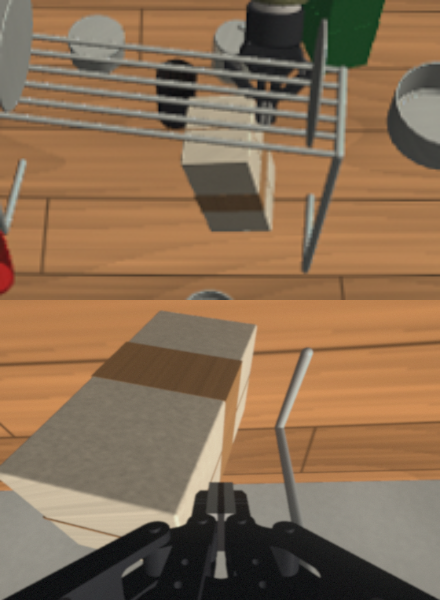

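View: the carton is leaning toward -y with no sign of sliding (its bottom edge is at crop (215–270,228)). I'll continue the push.

>>> jog_arm --pt "-1 -8 3" --pt "-2 -17 7" --pt "-3 -26 11" --pt "-4 -36 14" --pt "-4 -44 16" --pt "-4 -44 16" --pt "-4 -44 16" --turn '[0,0,0,0,0,0,0]'

```text
clock: 27.7
position: [0.6372, 0.0812, 0.202]
ee_rot: [0.03, 0.959, -0.012, 0.281]
ft_force: [0.0, 0.4, -0.4]
grip_width: -0.002
```

```bash
python3 w.py w11; python3 -c "
from h import *
save(manip.camera('scene'),'s6')
s=manip.camera('scene')
for d in manip.outline_of(s,'carton'): print(np.round(d['extent']),d['confidence'])"
```

```text
t 27.7 p [0.6372 0.0812 0.202 ] z [ 0.538 -0.04  -0.842] y [ 0.065  0.998 -0.007] F [ 0.   0.4 -0.4] g -0.002
[ 0.226  0.078 -0.547  1.955  0.426  0.625  0.915]
[  1. 176.  35. 273.] 0.79
[ 12. 192.] 0.82 [ 0.7945 -0.25    0.    ]
c [307.  92.] 0.81 [0.6779 0.101  0.    ]
[233. 240. 298. 286.] 0.93
[336. 152. 377. 214.] 0.9
```

The carton's outline is now wide and low, at (233,240)–(298,286), so it has fallen. Retreating to the front and up.

>>> jog_arm --pt "-30 0 5" --pt "-70 0 10" --pt "-105 5 20" --pt "-135 10 50" --pt "-140 20 90" --pt "-140 30 130" --pt "-140 40 165" --pt "-140 40 200" --pt "-140 40 200" --turn '[0,0,0,0,0,0,0,0,0]'

```text
clock: 28.85
position: [0.4986, 0.1232, 0.4104]
ee_rot: [0.029, 0.958, -0.011, 0.286]
ft_force: [1.2, -0.5, 0.2]
grip_width: 0.003
```

```bash
python3 - <<'E'
from h import *
o=st()
for n in("scene","top"):
    q=manip.camera(n);save(q,n[0]+"7")
    for l in("glass","carton","sugar_pot","spice_tin","saucepan"):
        for d in manip.pinpoint(q,l):
            if d["confidence"]>.5: print(n,l,np.round(onz(q,d["at"],0),3),round(d["confidence"],2))
a=cv2.imread('pics/s7.png')[170:330,100:400];b=cv2.imread('pics/t7.png')[110:300,180:480]
cv2.imwrite('pics/c7.png',np.vstack([cv2.resize(a,(540,288)),cv2.resize(b,(490,310)) if 0 else cv2.resize(b,(540,310))]))
E
```

```text
t 28.85 p [0.4986 0.1232 0.4104] z [ 0.547 -0.038 -0.837] y [ 0.062  0.998 -0.004] F [ 1.2 -0.5  0.2] g 0.003
scene glass [ 0.533 -0.403  0.   ] 0.97
scene glass [ 0.641 -0.481  0.   ] 0.95
scene glass [ 0.797 -0.26   0.   ] 0.89
scene glass [ 0.498 -0.005  0.   ] 0.77
scene glass [ 0.628 -0.375  0.   ] 0.55
scene carton [0.635 0.062 0.   ] 0.88
scene carton [0.36  0.265 0.   ] 0.67
scene sugar_pot [0.41  0.102 0.   ] 0.86
scene spice_tin [ 0.379 -0.132 -0.   ] 0.84
scene spice_tin [ 0.618 -0.04   0.   ] 0.7
scene saucepan [0.529 0.408 0.   ] 0.96
top glass [ 0.64  -0.493  0.   ] 0.94
top glass [0.502 0.016 0.   ] 0.77
top glass [0.407 0.109 0.   ] 0.72
top glass [ 0.533 -0.406  0.   ] 0.69
top glass [ 0.633 -0.368  0.   ] 0.58
top glass [ 0.8   -0.236  0.   ] 0.52
top carton [0.656 0.058 0.   ] 0.61
top sugar_pot [0.402 0.103 0.   ] 0.84
top spice_tin [ 0.371 -0.131  0.   ] 0.83
top saucepan [0.533 0.431 0.   ] 0.81
```

View pics/c7.png

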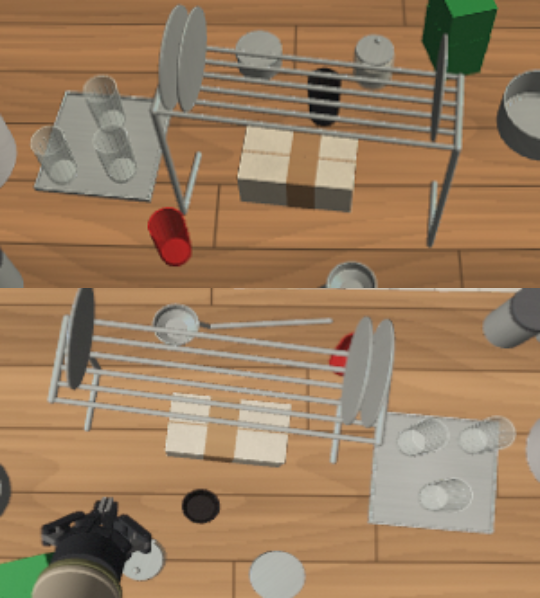

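The final view shows the carton lying flat and lengthwise under the rack, at crop (297,165). The three glasses stand on the tray at (105,100), (55,155) and (113,150), and nothing else has moved. Handing in.

```bash
python3 -c "
from workcell import manip
print(manip.hand_in())"
```

```text
the job is handed in; nothing more can be done
None
```

The job is done and handed in at about 29 s of the 61 s; hand-in gave no verdict. I took the ribbed glass out with the tool tilted about 31 degrees and stood it on the empty half of the tray. I then pushed the carton over with shut fingers at about 0.17 m, letting the push rise as the carton leaned.

**Last checks:**
- **Glass:** it stands upright on the tray at about (0.533, -0.404).
- **Carton:** it lies flat and lengthwise under the rack, from y of about 0.06 to -0.14 m.
- **Everything else:** the other two glasses, the look-alikes, sugar pot, spice tin and saucepan are where they were, to within 1–2 cm of detection scatter.
- **Robot:** the gripper is clear of everything. Wrist-force readings stayed at or below about 11 N at every check.

**What went wrong on the way:** my first approach to the carton jammed against joint limits J2 and J3. I backed out without touching anything and came in again with a different elbow posture. J7 read 2.598 of its 2.6 rad limit while I was placing the glass.

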